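# Gauge a printed bushing in its gearbox housing

### The job

Pick the open bushing out of the parts bin and seat it flat and fully home in the round recess of the gearbox housing. Then lift the plug gauge with the slimmer plug up and off its hook and put it plug-down into the bushing until its collar rests flat on it, and let go. Leave the wider gauge hanging and the other parts in the bin.

Things in the scene. Friction and masses are not known exactly. Their poses are not given: they have to be found in the camera images.
- bushing: Orange printed plain ring: outer diameter 46, through bore 28, height 24 mm; the only part in the bin with an open hole (40 g). Lies flat in the bin. Origin at the centre of its underside, z up along its bore.
- bushing_mid (a point): Centre of the bushing, on its axis, 12 mm above its underside.
- bin: Fixed open grey plastic box, 160 (x) by 250 (y) by 45 mm high, walls and floor 5 mm. Origin at the centre of its underside. Bushing, cap and motor lie in a row along its y axis at about -75, 0 and +75 mm, in any order, within 13 mm of the box's middle in x, so there is room for fingers on the +x and -x sides of each.
- cap: Orange printed cap in the bin, solid: a disc of diameter 46, 18 mm high, with a step of diameter 34 up to 24 mm; no hole. Leave it in the bin. Origin at the centre of its underside.
- motor: Stepper motor in the bin, 42 x 42 x 34 mm, silver and dark, with a thin shaft up to 50 mm. Leave it in the bin. Origin at the centre of its underside.
- pinion: Small black gear in the bin, diameter 22, 12 mm high, lying between two of the row's places, near one long wall. Leave it in the bin. Origin at the centre of its underside.
- housing: Fixed black round gearbox housing, diameter 90 mm, on a plywood plate 130 x 130 x 8 mm; its flat top is 38 mm above the table. A round recess in its top, diameter 51 and 8 mm deep, takes the bushing (16 mm of it stays above); below it a bore of diameter 36 goes 22 mm further down. Origin at the centre of the plate's underside, z up.
- seat (a point): Centre of the recess's floor, 30 mm above the table; a seated bushing's underside lies here.
- tree: Fixed hook tree: plywood foot 130 x 100 x 14 mm, steel post (diameter 18, 182 mm high), two arms of 8 mm round bar along its +y and -y. Each arm is level from 50 to 92 mm from the post's axis (upper side 174 mm above the table), then turns up: its tip is 104 mm from the axis and reaches 188 mm above the table. Origin at the foot's underside on the post's axis.
- hook_left (a point): Point on the upper side of the arm on the tree's +y side, 75 mm from the post's axis, 174 mm above the table: a gauge hangs within 10 mm of it. A gauge must rise at least 14 and at most 42 mm before it can slide outward (away from the post) over the tip.
- hook_right (a point): The same on the tree's -y side.
- gauge_slim: The gauge to use: aluminium, 100 mm tall, about 160 g, on either arm. From the nose up: plug of diameter 24, 34 mm long, nose tapered to 14 over 9 mm; collar of diameter 42 from 34 to 42 mm; then the loop handle. Hanging, its nose is 82 mm above the table; in the seated bushing, 20 mm. Origin at the centre of the nose's end, z up, x along the loop's width.
- slim_loop (a point): Middle of the slim gauge's loop opening, 67 mm above the nose. Flat loop 36 mm wide along the gauge's x, 12 mm thick along y, sides 6 mm; opening 24 mm wide, 42 to 92 mm up, then an 8 mm top bar. The arm passes through it along y, under the top bar, so the loop's two sides can be pinched (36 mm) from above, one finger on either side of the arm.
- gauge_wide: The other gauge: the same, but its plug has a diameter of 36 and its collar 52 mm; hangs on the other arm. Leave it hanging. Origin at the centre of the nose's end.
Things that resemble listed ones, but are neither listed nor needed, are in the scene too. Leave any turquoise or yellow look-alike of the cap alone.

How it is judged (in metres and radians):
On the way, in this order (a step that is already met when the one before it is completed fails the run):
1. the bushing lies flat and fully home in the housing's recess, let go (horizontal distance between bushing_mid and seat below 0.006 m and z of bushing_mid in the frame of seat between 0.009 and 0.015 m and angle between the z axis of bushing and the z axis of housing, either way round below 0.08 rad and contact force between the fingers and bushing below 0.3 N), for 0.2 s.
2. the slim gauge is off its hook and carried clear of the tree, nose more than 60 mm above the table (horizontal distance between gauge_slim and tree above 0.14 m and height (world z) of gauge_slim above 0.06 m and contact force between gauge_slim and tree below 0.1 N), for 0.1 s.
At the end, for the whole second after the job is handed in: Bushing flat (0.08 rad) and home in the recess (6 mm sideways, 3 mm in height); slim gauge at rest in it, plug down, upright within 0.08 rad, within 6 mm of the bushing's axis, collar on it within 3 mm; wide gauge still hanging (nose over 70 mm high); cap, motor, pinion in the bin (horizontal distance between bushing_mid and seat below 0.006 m and z of bushing_mid in the frame of seat between 0.009 and 0.015 m and angle between the z axis of bushing and the z axis of housing, either way round below 0.08 rad and horizontal distance between gauge_slim and bushing_mid below 0.006 m and z of gauge_slim in the frame of seat between -0.013 and -0.007 m and angle between gauge_slim's own z axis and vertical below 0.08 rad and linear speed of gauge_slim below 0.02 m/s and height (world z) of gauge_wide above 0.07 m and horizontal distance between each of cap, motor, pinion and bin below 0.14 m and height (world z) of each of cap, motor, pinion below 0.05 m); the robot touches nothing.
It fails at once if the wide gauge is pushed or lifted more than 50 mm from where it hung (distance of gauge_wide from where it was at the start of the episode above 0.05 m).
It fails at once if another part (cap, motor or pinion) is taken out of the bin: over 80 mm high, or over 140 mm from the bin's centre (horizontal distance between any of cap, motor, pinion and bin above 0.14 m or height (world z) of any of cap, motor, pinion above 0.08 m).
It also fails if it takes over 69 s, if anything falls off the work surface, if the arm or the gripper's body presses on something with over 40 N, if the wrist force passes 120 N, or if a joint passes its speed limit or range.

### The arm

A 6-joint arm with a two-finger parallel gripper is mounted at the origin on the work surface. World frame = base frame: x ahead of the robot, y to its left, z up, the work surface at z = 0. Lengths are in mm, angles in rad, forces in N, time in s.
With the tool pointing down it reaches from about 300 to 775 mm from the base axis. Payload 14.6 kg.
Tool frame: the origin (TCP) lies at the very end of the fingers, on their centre line; the grasp point (between the pads) lies 19 mm behind it; z points along the fingers, y is the line along which they close (so a half turn about z gives the same grasp; the last joint's range is limited). The gripper opens to 94 mm and grips with 3 to 60 N. Pads are 16 mm wide; open, the fingers measure 119 mm over their backs; the gripper's body (75 mm by 177 mm) begins 78 mm behind the grasp point.
Start: joints at [1.156, 0.3, 1.521, -0, 1.321, -0.067], TCP at [187.454, 517.059, 176.746] pointing down, gripper open.
Joint ranges: [-3.03, 3.03], [-0.79, 2.21], [0.23, 2.52], [-1.04, 4.18], [0, 3.07], [-2.55, 2.55]. Speed limits (rad/s): [2.22, 2.22, 2.57, 3.14, 3.14, 3.14].

### API

Orientations are given as [roll, pitch, yaw] about the fixed x, y, z axes, in that order (R = Rz(yaw) Ry(pitch) Rx(roll)).
In Python, from cell import manip gives the robot as it stands. The module is installed in compiled form; this text tells all that it offers.
- The arm moves only by the shell command python3 -m inch 'ROWS' [FORCE]. ROWS is JSON, a list of rows, each an object of numbers: "gripper": the opening, from 0 (shut) to 1 (fully open); "dx", "dy", "dz": the shift along the world's x, y, z in m; "wx", "wy", "wz": the turn, a rotation vector about the world's x, y, z in degrees. A call has exactly 5 rows; each row is the pose to reach, as a shift and turn from the pose commanded when the call began; what a row does not reach only later rows make up. A row lasts 1/12 s, in which the tool goes at most 41.7 mm and 7.16 degrees, less where a joint would pass 70% of its speed; a pose out of reach is approached as far as the arm can. A call with a gripper value outside its range is refused whole. The fingers move at their own pace and stop on an object; FORCE is the grip in N (left out, the last holds). Time passes only in rows, so rows that repeat a pose let the fingers close, or fill a call up. It gives the time, the measured TCP pose, the force, the opening and the grip force at its end, in the units of the state.
- manip.read_state(): the state, without advancing time (a new reading comes with each control period).
- manip.camera(name): name is "side" or "top" or "wrist"; returns the picture (420x560x3 uint8, blue, green, red); there is no depth.
- manip.camera_info(name): a dict with "camera_matrix" (3x3 intrinsics, pixels), "R" (3x3) and "t" (3): a world point X has camera coordinates R X + t; the wrist camera has in their place "tool_from_camera" (4x4, takes a point from camera to tool coordinates, whose origin is the TCP and whose axes are the flange's). Camera axes: x right, y down, z forward; pixel columns grow to the right and rows downward; lengths in mm; the calibration is good to about 2 mm. A picture is of the moment at which its call begins: read the wrist's pose just before it. camera_info takes no time and is no camera call.
- manip.sign_off(): hands the job in; it is judged then, once.
The state is a dict: "clock": time; "joints": joint angles; "qd": joint speeds; "effort": joint torques, N m; "eef_pos": TCP position; "eef_rot": TCP orientation; "wrist_force": force on the tool from outside, world axes, zero at the start; "moment": the same for the moment, N m; "finger_gap": finger opening in mm; "finger_force": force on a finger pad.
Only numpy, scipy, OpenCV 4.12 (cv2) and the standard library are available. Lean on these libraries where they do the work, as an engineer would, in place of code of your own. Each camera call takes 0.05 s, during which the arm holds its last target. There are 200 camera calls.

## Working session

There is one attempt and no reset: what is moved stays moved. The work goes in short steps, Python scripts to look and compute and a shell command to move; the robot and the scene stay as the last step left them, time stands still between calls to the robot, and variables do not carry over. Pictures are saved under pics/ and viewed, at most 10 in all, crops included, and the job is handed in when it is done.

```bash
mkdir -p pics; ls; cat > h.py <<'E'
import numpy as np,cv2
from cell import manip
from scipy.spatial.transform import Rotation as Ro
def cam(name):
    s=manip.read_state(); im=manip.camera(name); ci=manip.camera_info(name)
    K=np.array(ci["camera_matrix"])
    if "R" in ci:
        R=np.array(ci["R"]);t=np.array(ci["t"]).ravel()
    else:
        T=np.array(ci["tool_from_camera"]); W=np.eye(4)
        W[:3,:3]=Ro.from_euler('xyz',s["eef_rot"]).as_matrix();W[:3,3]=s["eef_pos"]
        C=np.linalg.inv(W@T);R=C[:3,:3];t=C[:3,3]
    return im,(K,R,t)
def ray(c,u,v):
    K,R,t=c; return -R.T@t, R.T@np.linalg.inv(K)@np.array([u,v,1.])
def plane(c,u,v,z):
    o,d=ray(c,u,v); return o+d*(z-o[2])/d[2]
def proj(c,X):
    K,R,t=c; p=K@(R@np.array(X,float)+t); return p[:2]/p[2]
E
python3 - <<'E'
from h import *
for n in("top","side"):
    im,c=cam(n);cv2.imwrite(f"pics/{n}0.png",im);np.save(f"pics/{n}0.npy",np.hstack([c[0],c[1],c[2][:,None]]))
    print(n,ray(c,280,210),c[0][0,0])
print(manip.read_state())
E
```

```text
pics
top (array([ 364.45654206,   -4.03058524, 1387.75064503]), array([ 0.14663691,  0.01689631, -0.98915448])) 472.3034567356556
side (array([412.84171564, 641.4852737 , 932.50570354]), array([ 0.09317738, -0.63093763, -0.77027789])) 450.62277821035667
{'clock': 0.1, 'joints': array([ 1.15641373e+00,  3.00411835e-01,  1.52150515e+00, -9.07015700e-06,
        1.32071790e+00, -6.66039267e-02]), 'qd': array([-0.00027705, -0.00201575, -0.00229082, -0.00121387,  0.00068116,
        0.00011345]), 'effort': array([ 5.08359644e-04, -5.32641578e+01, -3.53280866e+01,  7.08890310e-02,
        2.34923355e-02, -1.11461284e-04]), 'eef_pos': array([187.34595118, 516.82677903, 176.25097761]), 'eef_rot': array([-3.14055215e+00, -6.05991682e-05,  2.79381620e+00]), 'wrist_force': array([-0.7104772 ,  0.76214145, -0.16846822]), 'moment': array([-0.04801321, -0.00343982, -0.00305567]), 'finger_force': 0.0, 'finger_gap': 93.94256557002505}
```

View pics/top0.png

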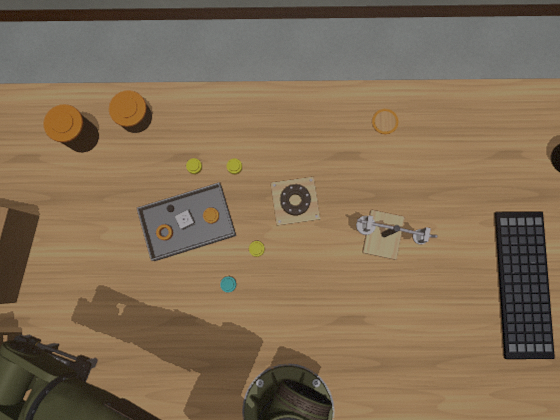

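View pics/side0.png

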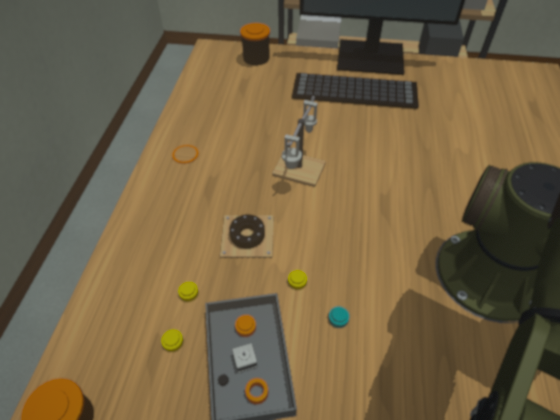

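The top view shows the bushing (open ring) at about (165,232), cap (211,215), motor (184,219), pinion (171,209), housing (295,200), and gauges at about (366,226) and (424,236). The side view agrees, with the bushing at (257,391), housing (247,232), and gauges at (292,152) and (310,112). I'll measure these and zoom in on the gauges.

```bash
cat > m1.py <<'E'
from h import *
def load(n):
    a=np.load(f"pics/{n}0.npy");return cv2.imread(f"pics/{n}0.png"),(a[:,:3],a[:,3:6],a[:,6])
for n in("top","side"):
    im,c=load(n);h=cv2.cvtColor(im,cv2.COLOR_BGR2HSV)
    m=cv2.inRange(h,(5,170,110),(18,255,255))
    k,l,st,ce=cv2.connectedComponentsWithStats(m)
    for i in range(1,k):
        if st[i,4]>60:
            x,y,w,hh=st[i,:4];u,v=x+w/2-.5,y+hh/2-.5
            print(n,st[i],plane(c,u,v,29).round(1))
    m=cv2.inRange(h,(0,0,0),(179,255,60))
    k,l,st,ce=cv2.connectedComponentsWithStats(m)
    for i in range(1,k):
        if 200<st[i,4]<2500 and 150<ce[i,1]<260 and 200<ce[i,0]<400:
            x,y,w,hh=st[i,:4];u,v=x+w/2-.5,y+hh/2-.5
            print("dark",n,st[i],plane(c,u,v,38).round(1))
t,ct=load("top");s,cs=load("side")
for u,v in((366,226),(424,236),(390,232)): print(plane(ct,u,v,174).round(0))
for u,v in((292,152),(310,112)): print(plane(cs,u,v,130).round(0))
a=cv2.resize(t[190:270,345:445],(400,320),interpolation=2);b=cv2.resize(s[85:205,265:335],(350,600),interpolation=2)
o=np.zeros((600,760,3),np.uint8);o[:320,:400]=a;o[:,405:755]=b;cv2.imwrite("pics/z1.png",o)
E
python3 m1.py
```

```text
top [ 109   91   37   35 1006] [878.8 478.   29. ]
top [  44  105   38   37 1114] [833.6 670.   29. ]
top [373 109  25  25 119] [ 831.8 -294.6   29. ]
side [241  23  29  16 377] [ 747.  -980.8   29. ]
side [172 145  27  19 149] [ 826.  -269.4   29. ]
side [236 315  19  20 294] [551.2 228.8  29. ]
side [  21  378   62   42 2072] [894.4 434.5  29. ]
side [246 379  22  23 146] [502.6 360.8  29. ]
dark side [231 216  32  32 568] [593.5 -11.   38. ]
[ 501. -205.  174.]
[ 474. -353.  174.]
[ 485. -266.  174.]
[ 507. -213.  130.]
[ 477. -382.  130.]
```

View pics/z1.png

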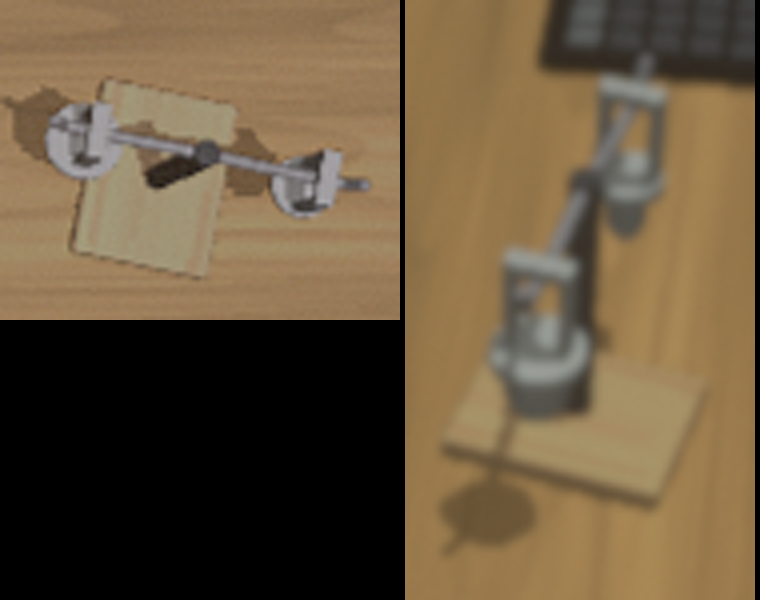

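The +y gauge has the wide collar and plug, and the -y one, at about (474,-350), is slim. I'll move above the bushing and look with the wrist camera.

```bash
python3 -m inch '[{"dx":0.16,"dy":-0.08,"dz":0.03,"wz":-30,"gripper":0.75},{"dx":0.16,"dy":-0.08,"dz":0.03,"wz":-30,"gripper":0.75},{"dx":0.16,"dy":-0.08,"dz":0.03,"wz":-30,"gripper":0.75},{"dx":0.16,"dy":-0.08,"dz":0.03,"wz":-30,"gripper":0.75},{"dx":0.16,"dy":-0.08,"dz":0.03,"wz":-30,"gripper":0.75}]' 20
python3 -m inch '[{"dx":0.155,"dy":-0.076,"wz":-25,"gripper":0.75},{"dx":0.155,"dy":-0.076,"wz":-25,"gripper":0.75},{"dx":0.155,"dy":-0.076,"wz":-25,"gripper":0.75},{"dx":0.155,"dy":-0.076,"wz":-25,"gripper":0.75},{"dx":0.155,"dy":-0.076,"wz":-25,"gripper":0.75}]'
cat > look.py <<'E'
from h import *
import sys,pickle
n=sys.argv[1]; im,c=cam("wrist");cv2.imwrite(f"pics/{n}.png",im);pickle.dump(c,open(f"pics/{n}.pkl","wb"))
s=manip.read_state();print(s["clock"],s["eef_pos"],s["eef_rot"],ray(c,280,210))
E
python3 look.py w1
```

```text
0.15 [187.3636667  516.85465653 176.32103341] [-3.14068554e+00 -8.97299114e-05  2.79377085e+00] (array([115.65816447, 543.87791284, 384.83928043]), array([ 0.2489936 , -0.0922959 , -0.96410686]))validation failed for argument at $[0]...
validation failed for argument at $[0]...
```

View pics/w1.png

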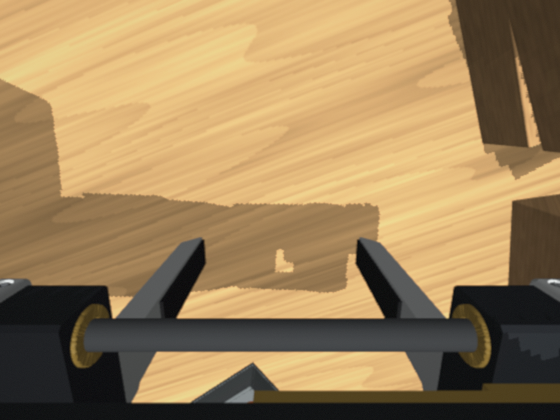

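The calls were refused, so the picture only shows the start pose: fingers at about (190,260) and (375,260) over bare table. I'll give every key in each row.

```bash
python3 -m inch '[{"gripper":0.75,"dx":0.16,"dy":-0.08,"dz":0.03,"wx":0,"wy":0,"wz":-30},{"gripper":0.75,"dx":0.16,"dy":-0.08,"dz":0.03,"wx":0,"wy":0,"wz":-30},{"gripper":0.75,"dx":0.16,"dy":-0.08,"dz":0.03,"wx":0,"wy":0,"wz":-30},{"gripper":0.75,"dx":0.16,"dy":-0.08,"dz":0.03,"wx":0,"wy":0,"wz":-30},{"gripper":0.75,"dx":0.16,"dy":-0.08,"dz":0.03,"wx":0,"wy":0,"wz":-30}]' 20 && python3 look.py w2
```

```text
clock: 0.57
eef_pos: [351.2, 434.8, 207.4]
eef_rot: [3.141, 0.001, 2.259]
wrist_force: [-0.7, 0.1, -0.2]
finger_gap: 70.6
finger_force: 0.0
0.6167 [351.69190708 434.7130027  207.40441149] [3.14056505e+00 6.15144002e-04 2.26161170e+00] (array([302.40315193, 494.39877219, 415.97719942]), array([ 0.16901556, -0.20544824, -0.96397258]))
```

```bash
python3 -m inch '[{"gripper":0.75,"dx":0.15,"dy":-0.076,"dz":0.0,"wx":0,"wy":0,"wz":-25},{"gripper":0.75,"dx":0.15,"dy":-0.076,"dz":0.0,"wx":0,"wy":0,"wz":-25},{"gripper":0.75,"dx":0.15,"dy":-0.076,"dz":0.0,"wx":0,"wy":0,"wz":-25},{"gripper":0.75,"dx":0.15,"dy":-0.076,"dz":0.0,"wx":0,"wy":0,"wz":-25},{"gripper":0.75,"dx":0.15,"dy":-0.076,"dz":0.0,"wx":0,"wy":0,"wz":-25}]' && python3 look.py w3; cat > bush.py <<'E'
from h import *
import sys,pickle
n,z=sys.argv[1],float(sys.argv[2])
im=cv2.imread(f"pics/{n}.png");c=pickle.load(open(f"pics/{n}.pkl","rb"))
h=cv2.cvtColor(im,cv2.COLOR_BGR2HSV);m=cv2.inRange(h,(4,130,60),(20,255,255))
m=cv2.morphologyEx(m,cv2.MORPH_OPEN,np.ones((3,3)))
cs,hi=cv2.findContours(m,cv2.RETR_CCOMP,cv2.CHAIN_APPROX_NONE)
for i,k in enumerate(cs):
    if cv2.contourArea(k)>150:
        P=np.array([plane(c,*p[0],z) for p in k])[:,:2].astype(np.float32)
        (x,y),r=cv2.minEnclosingCircle(P)
        print("hole" if hi[0][i][3]>=0 else "outer",k[:,0].mean(0).round(),"xy",round(x,1),round(y,1),"r",round(r,1),"area r",round((cv2.contourArea(P)/np.pi)**.5,1),"lsq",P.mean(0))
E
python3 bush.py w3 29
```

```text
clock: 1.03
eef_pos: [501.6, 357.8, 205.6]
eef_rot: [-3.141, 0.001, 1.826]
wrist_force: [-0.6, -0.9, -0.5]
finger_gap: 70.3
finger_force: 0.0
1.0833 [499.44379755 359.27782992 205.57741508] [-3.14024468e+00  6.15882658e-04  1.83029923e+00] (array([482.16605794, 432.53967783, 414.07942551]), array([ 0.06569012, -0.25837265, -0.96381884]))
outer [291. 284.] xy 550.3 230.2 r 25.3 area r 23.3 lsq [550.3224 230.1768]
outer [282. 186.] xy 503.2 359.9 r 23.5 area r 22.5 lsq [503.42352 360.02374]
hole [282. 186.] xy 502.9 361.0 r 14.2 area r 13.0 lsq [503.13895 360.81818]
```

View pics/w3.png

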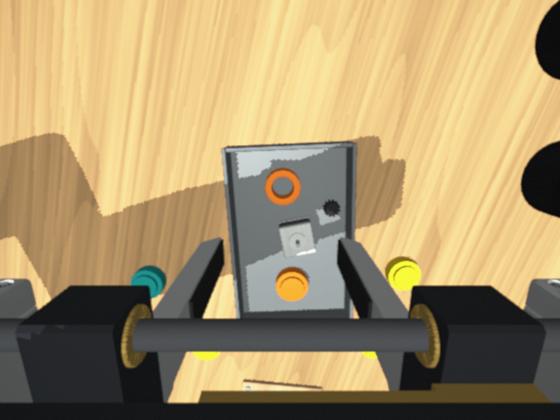

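The ring's bore is at (282,186), and it measures r≈23/14 at (503,360.7), which agrees with the side view. The cap at (291,284) and motor at (297,238) are clear of the finger sides. I'll descend to TCP z≈15.5, which leaves the bottom 10 mm free for the 8 mm recess, and grip.

```bash
python3 -m inch '[{"gripper":0.75,"dx":0.005,"dy":0,"dz":-0.04,"wx":0,"wy":0,"wz":0},{"gripper":0.75,"dx":0.005,"dy":0,"dz":-0.08,"wx":0,"wy":0,"wz":0},{"gripper":0.75,"dx":0.005,"dy":0,"dz":-0.12,"wx":0,"wy":0,"wz":0},{"gripper":0.75,"dx":0.005,"dy":0,"dz":-0.14,"wx":0,"wy":0,"wz":0},{"gripper":0.75,"dx":0.005,"dy":0,"dz":-0.14,"wx":0,"wy":0,"wz":0}]' && python3 look.py w4 && python3 bush.py w4 29
```

```text
clock: 1.5
eef_pos: [499.0, 360.7, 61.7]
eef_rot: [-3.134, 0.002, 1.836]
wrist_force: [-0.0, -0.1, -0.6]
finger_gap: 70.3
finger_force: 0.0
1.55 [500.49047384 361.40258724  65.10680386] [-3.13771037e+00  1.05075050e-03  1.83615140e+00] (array([480.16364332, 435.82100069, 270.07797574]), array([ 0.06183955, -0.26053995, -0.9634901 ]))
outer [297. 365.] xy 549.9 230.3 r 23.5 area r 20.8 lsq [550.60345 229.104  ]
outer [286. 223.] xy 503.4 360.9 r 24.7 area r 23.2 lsq [502.98773 360.93207]
hole [286. 222.] xy 502.5 362.6 r 13.6 area r 11.8 lsq [502.5681  362.31708]
```

```bash
python3 -m inch '[{"gripper":0.75,"dx":0.001,"dy":0,"dz":-0.03,"wx":0,"wy":0,"wz":0},{"gripper":0.75,"dx":0.001,"dy":0,"dz":-0.045,"wx":0,"wy":0,"wz":0},{"gripper":0.75,"dx":0.001,"dy":0,"dz":-0.051,"wx":0,"wy":0,"wz":0},{"gripper":0.75,"dx":0.001,"dy":0,"dz":-0.051,"wx":0,"wy":0,"wz":0},{"gripper":0.75,"dx":0.001,"dy":0,"dz":-0.051,"wx":0,"wy":0,"wz":0}]' && python3 -m inch '[{"gripper":0.4,"dx":0,"dy":0,"dz":0,"wx":0,"wy":0,"wz":0},{"gripper":0.4,"dx":0,"dy":0,"dz":0,"wx":0,"wy":0,"wz":0},{"gripper":0.4,"dx":0,"dy":0,"dz":0,"wx":0,"wy":0,"wz":0},{"gripper":0.4,"dx":0,"dy":0,"dz":0,"wx":0,"wy":0,"wz":0},{"gripper":0.4,"dx":0,"dy":0,"dz":0,"wx":0,"wy":0,"wz":0}]' 20
```

```text
clock: 1.97
eef_pos: [504.0, 361.9, 17.8]
eef_rot: [3.139, -0.001, 1.835]
wrist_force: [-0.4, 0.4, 0.4]
finger_gap: 70.5
finger_force: 0.0
clock: 2.38
eef_pos: [503.6, 361.1, 16.1]
eef_rot: [3.141, -0.0, 1.834]
wrist_force: [1.1, 0.3, -0.2]
finger_gap: 40.9
finger_force: 0.0
```

The gap is 40.9 mm, under the 46 mm diameter, and there is no force. I need to look.

```bash
python3 look.py w5 && python3 bush.py w5 29; python3 -c "
from h import *
s=manip.read_state();print(s['finger_gap'],s['finger_force'])"
```

```text
2.4333 [503.52101146 361.08860557  15.96300827] [ 3.14136271e+00 -9.56357513e-05  1.83386124e+00] (array([483.40618342, 435.40512601, 224.66809984]), array([ 0.06837234, -0.25638367, -0.96416337]))
outer [294. 383.] xy 545.1 246.8 r 19.6 area r 14.5 lsq [543.6779  251.93669]
outer [280. 242.] xy 502.9 361.2 r 25.1 area r 23.5 lsq [502.98273 361.37512]
hole [280. 240.] xy 502.6 363.4 r 12.9 area r 11.0 lsq [502.61285 363.28235]
38.70494549930462 0.0
```

View pics/w5.png

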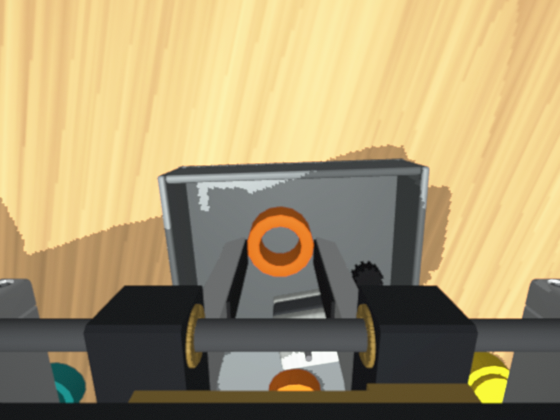

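```bash
python3 - <<'E'
from h import *
import pickle
im=cv2.imread("pics/w5.png");c=pickle.load(open("pics/w5.pkl","rb"));print(c[0])
ux=np.array([np.sin(1.834),-np.cos(1.834),0]);T=np.array([503.5,361.1,16])
for z in (0,19,40): print(z,[proj(c,T+[0,0,z]+s*ux*19.5).round() for s in(-1,1)])
cv2.imwrite("pics/z5.png",cv2.resize(im[190:330,180:380],(800,560),interpolation=2))
E
```

```text
[[309.15190254   0.         280.19242834]
 [  0.         309.15190254 208.68879008]
 [  0.           0.           1.        ]]
0 [array([253., 236.]), array([308., 236.])]
19 [array([251., 246.]), array([310., 246.])]
40 [array([247., 260.]), array([313., 260.])]
```

View pics/z5.png

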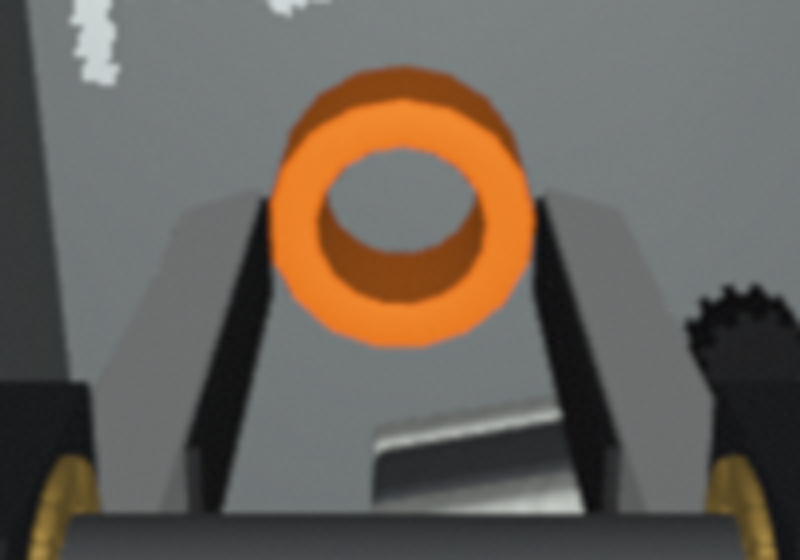

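The fingers flank the ring symmetrically, with the ring edges at crop x 270 and 537 just at the pads. The gap reading may be off, so I'll close further and watch force and gap.

```bash
python3 -m inch '[{"gripper":0.2,"dx":0,"dy":0,"dz":0,"wx":0,"wy":0,"wz":0},{"gripper":0.2,"dx":0,"dy":0,"dz":0,"wx":0,"wy":0,"wz":0},{"gripper":0.2,"dx":0,"dy":0,"dz":0,"wx":0,"wy":0,"wz":0},{"gripper":0.2,"dx":0,"dy":0,"dz":0,"wx":0,"wy":0,"wz":0},{"gripper":0.2,"dx":0,"dy":0,"dz":0,"wx":0,"wy":0,"wz":0}]' 20; python3 look.py w6 && python3 bush.py w6 29;python3 - <<'E'
from h import *
im=cv2.imread("pics/w6.png")
cv2.imwrite("pics/z6.png",cv2.resize(im[190:330,180:380],(800,560),interpolation=2))
E
```

```text
clock: 2.85
eef_pos: [503.5, 361.0, 15.7]
eef_rot: [-3.142, 0.0, 1.834]
wrist_force: [-0.3, 0.0, 0.6]
finger_gap: 18.6
finger_force: 0.0
2.9 [503.45032134 361.07567551  15.75655852] [ 3.14157808e+00 -1.96779200e-05  1.83386745e+00] (array([483.38164715, 435.38243195, 224.28359433]), array([ 0.0679845 , -0.25664124, -0.96412227]))
outer [292. 383.] xy 541.6 250.3 r 17.5 area r 13.5 lsq [541.86523 252.09456]
outer [281. 262.] xy 507.2 348.2 r 14.2 area r 10.9 lsq [507.21213 347.45737]
outer [280. 225.] xy 502.2 364.6 r 21.6 area r 13.1 lsq [499.84082 373.30472]
```

View pics/z6.png

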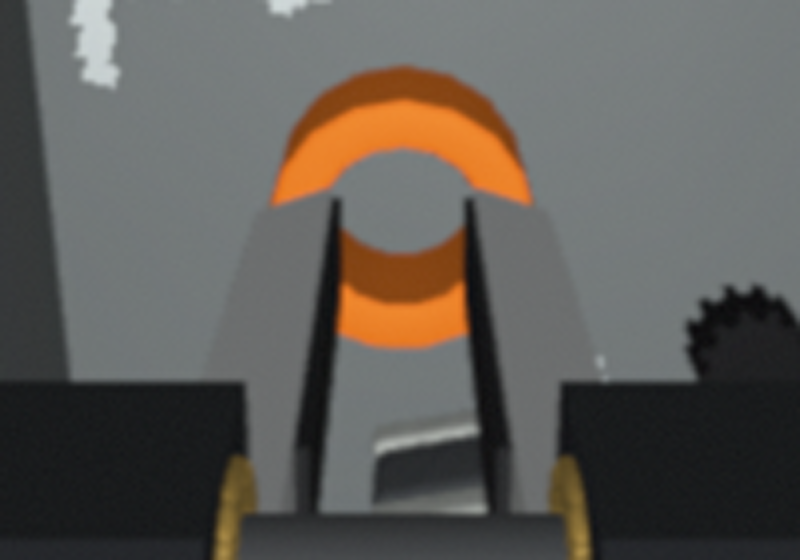

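The fingers close above the ring and cover its top, so the real tips sit higher than the reported TCP. The pixel gap per mm and the tip row both put them about 30 mm higher. I'll open, go down in guarded steps, and then test the grip.

```bash
python3 -m inch '[{"gripper":0.75,"dx":0,"dy":0,"dz":0,"wx":0,"wy":0,"wz":0},{"gripper":0.75,"dx":0,"dy":0,"dz":0,"wx":0,"wy":0,"wz":0},{"gripper":0.75,"dx":0,"dy":0,"dz":0,"wx":0,"wy":0,"wz":0},{"gripper":0.75,"dx":0,"dy":0,"dz":0,"wx":0,"wy":0,"wz":0},{"gripper":0.75,"dx":0,"dy":0,"dz":0,"wx":0,"wy":0,"wz":0}]' 20
python3 -m inch '[{"gripper":0.75,"dx":0,"dy":0,"dz":-0.005,"wx":0,"wy":0,"wz":0},{"gripper":0.75,"dx":0,"dy":0,"dz":-0.01,"wx":0,"wy":0,"wz":0},{"gripper":0.75,"dx":0,"dy":0,"dz":-0.015,"wx":0,"wy":0,"wz":0},{"gripper":0.75,"dx":0,"dy":0,"dz":-0.018,"wx":0,"wy":0,"wz":0},{"gripper":0.75,"dx":0,"dy":0,"dz":-0.018,"wx":0,"wy":0,"wz":0}]' 20; python3 look.py w7 && python3 bush.py w7 29
```

```text
clock: 3.32
eef_pos: [503.5, 361.1, 15.8]
eef_rot: [3.142, -0.0, 1.834]
wrist_force: [0.1, -0.3, 1.2]
finger_gap: 48.7
finger_force: 0.0
clock: 3.73
eef_pos: [503.0, 360.8, -3.4]
eef_rot: [-3.14, 0.0, 1.834]
wrist_force: [-0.4, -1.1, -0.3]
finger_gap: 70.5
finger_force: 0.0
3.7833 [503.20907911 360.89944692  -2.83734759] [-3.14067977e+00  2.89822491e-04  1.83386489e+00] (array([483.16889943, 435.2716333 , 205.16099755]), array([ 0.06675615, -0.25740867, -0.96400351]))
outer [281. 253.] xy 502.8 361.5 r 25.4 area r 23.6 lsq [502.9319  361.73715]
hole [281. 250.] xy 502.2 363.9 r 12.6 area r 10.6 lsq [502.36957 363.72446]
```

There is no contact at a reported z of -3, so the offset is real. I'll go down 12 mm more and grip.

```bash
python3 -m inch '[{"gripper":0.75,"dx":0,"dy":0,"dz":-0.004,"wx":0,"wy":0,"wz":0},{"gripper":0.75,"dx":0,"dy":0,"dz":-0.008,"wx":0,"wy":0,"wz":0},{"gripper":0.75,"dx":0,"dy":0,"dz":-0.012,"wx":0,"wy":0,"wz":0},{"gripper":0.75,"dx":0,"dy":0,"dz":-0.012,"wx":0,"wy":0,"wz":0},{"gripper":0.75,"dx":0,"dy":0,"dz":-0.012,"wx":0,"wy":0,"wz":0}]' 20
python3 -m inch '[{"gripper":0.3,"dx":0,"dy":0,"dz":0,"wx":0,"wy":0,"wz":0},{"gripper":0.3,"dx":0,"dy":0,"dz":0,"wx":0,"wy":0,"wz":0},{"gripper":0.3,"dx":0,"dy":0,"dz":0,"wx":0,"wy":0,"wz":0},{"gripper":0.3,"dx":0,"dy":0,"dz":0,"wx":0,"wy":0,"wz":0},{"gripper":0.3,"dx":0,"dy":0,"dz":0,"wx":0,"wy":0,"wz":0}]' 20
```

```text
clock: 4.2
eef_pos: [503.3, 361.0, -14.6]
eef_rot: [-3.141, 0.0, 1.834]
wrist_force: [-0.4, -0.1, 0.5]
finger_gap: 70.2
finger_force: 0.0
clock: 4.62
eef_pos: [503.5, 361.1, -14.1]
eef_rot: [3.141, -0.0, 1.834]
wrist_force: [0.2, -0.8, 0.5]
finger_gap: 44.5
finger_force: 19.9
```

Gripped at 20 N. I'll lift and carry it towards the housing.

```bash
python3 -m inch '[{"gripper":0.3,"dx":0,"dy":0,"dz":0.02,"wx":0,"wy":0,"wz":0},{"gripper":0.3,"dx":0,"dy":0,"dz":0.055,"wx":0,"wy":0,"wz":0},{"gripper":0.3,"dx":0,"dy":0,"dz":0.09,"wx":0,"wy":0,"wz":0},{"gripper":0.3,"dx":0.01,"dy":-0.02,"dz":0.12,"wx":0,"wy":0,"wz":0},{"gripper":0.3,"dx":0.02,"dy":-0.04,"dz":0.14,"wx":0,"wy":0,"wz":0}]' 20
python3 -m inch '[{"gripper":0.3,"dx":0.01,"dy":-0.035,"dz":0.01,"wx":0,"wy":0,"wz":0},{"gripper":0.3,"dx":0.02,"dy":-0.07,"dz":0.01,"wx":0,"wy":0,"wz":0},{"gripper":0.3,"dx":0.03,"dy":-0.105,"dz":0.01,"wx":0,"wy":0,"wz":0},{"gripper":0.3,"dx":0.04,"dy":-0.14,"dz":0.01,"wx":0,"wy":0,"wz":0},{"gripper":0.3,"dx":0.045,"dy":-0.175,"dz":0.01,"wx":0,"wy":0,"wz":0}]' 20
python3 -m inch '[{"gripper":0.3,"dx":0.005,"dy":-0.035,"dz":0,"wx":0,"wy":0,"wz":0},{"gripper":0.3,"dx":0.01,"dy":-0.07,"dz":0,"wx":0,"wy":0,"wz":0},{"gripper":0.3,"dx":0.015,"dy":-0.1,"dz":0,"wx":0,"wy":0,"wz":0},{"gripper":0.3,"dx":0.02,"dy":-0.12,"dz":0,"wx":0,"wy":0,"wz":0},{"gripper":0.3,"dx":0.025,"dy":-0.13,"dz":0,"wx":0,"wy":0,"wz":0}]' 20
python3 look.py w8;  python3 - <<'E'
from h import *
import pickle
c=pickle.load(open("pics/w8.pkl","rb"));im=cv2.imread("pics/w8.png")
print(proj(c,[594,-10,38]))
h=cv2.cvtColor(im,cv2.COLOR_BGR2HSV);m=cv2.inRange(h,(0,0,0),(179,255,75))
k,l,st,ce=cv2.connectedComponentsWithStats(m)
for i in range(1,k):
    if st[i,4]>100: print(st[i],ce[i].round())
E
```

```text
clock: 5.03
eef_pos: [523.9, 321.6, 129.2]
eef_rot: [3.138, -0.001, 1.836]
wrist_force: [0.2, -0.0, -1.1]
finger_gap: 44.5
finger_force: 19.9
clock: 5.45
eef_pos: [568.9, 144.3, 135.8]
eef_rot: [3.141, 0.0, 1.834]
wrist_force: [1.0, 0.0, 0.2]
finger_gap: 44.6
finger_force: 19.9
clock: 5.87
eef_pos: [593.6, 13.6, 135.8]
eef_rot: [-3.142, 0.0, 1.832]
wrist_force: [-0.5, 0.0, -0.4]
finger_gap: 44.6
finger_force: 19.9
5.9167 [594.29675374  13.24565986 135.75301319] [3.14140375e+00 4.09775740e-04 1.83129927e+00] (array([573.67320962,  87.98892927, 344.39494235]), array([ 0.0675351 , -0.25698131, -0.96406327]))
[274.93138818 224.33439306]
[214   0   8  22 128] [217.  10.]
[378   0  12  15 157] [384.   7.]
[ 213   21  178   19 1892] [302.  31.]
[ 187  191  188  139 5469] [277. 273.]
[260 245  39  26 697] [280. 257.]
[    0   286   560   134 22309] [196. 373.]
[  357   286   203   105 10996] [431. 337.]
```

View pics/w8.png

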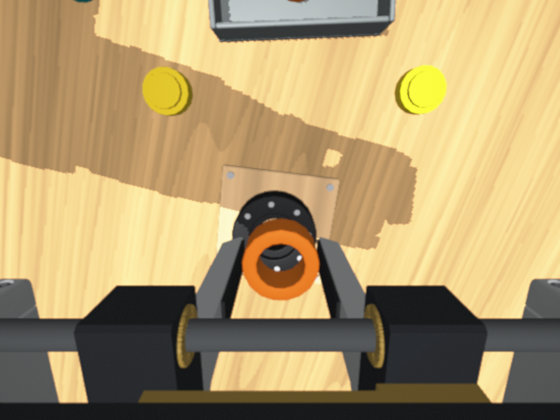

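The ring is held between the pads at (281,260). The housing is behind it at about (274,228), partly hidden, with plate corners at (225,166) and (339,178). I'll move 80 mm further in -y so the housing is unobstructed, then measure it.

```bash
python3 -m inch '[{"gripper":0.3,"dx":0,"dy":-0.035,"dz":0,"wx":0,"wy":0,"wz":0},{"gripper":0.3,"dx":0,"dy":-0.07,"dz":0,"wx":0,"wy":0,"wz":0},{"gripper":0.3,"dx":0,"dy":-0.08,"dz":0,"wx":0,"wy":0,"wz":0},{"gripper":0.3,"dx":0,"dy":-0.08,"dz":0,"wx":0,"wy":0,"wz":0},{"gripper":0.3,"dx":0,"dy":-0.08,"dz":0,"wx":0,"wy":0,"wz":0}]' 20
python3 look.py w9; cat > hous.py <<'E'
from h import *
import pickle,sys
n=sys.argv[1]
c=pickle.load(open(f"pics/{n}.pkl","rb"));im=cv2.imread(f"pics/{n}.png")
# metric top view of the plane z=38 around the estimate, 4 px/mm
S=4;x0,y0=594,-11;L=75;N=2*L*S
H=cv2.getPerspectiveTransform(np.float32([[0,0],[N,0],[N,N],[0,N]]),np.float32([proj(c,[x0-L+a*2*L,y0-L+b*2*L,38]) for a,b in((0,0),(1,0),(1,1),(0,1))]))
r=cv2.warpPerspective(im,H,(N,N),flags=cv2.INTER_LINEAR|cv2.WARP_INVERSE_MAP)
g=cv2.GaussianBlur(cv2.cvtColor(r,cv2.COLOR_BGR2GRAY),(9,9),2)
_,m=cv2.threshold(g,0,255,cv2.THRESH_BINARY_INV|cv2.THRESH_OTSU);print("otsu",_)
cs,_=cv2.findContours(m,cv2.RETR_EXTERNAL,cv2.CHAIN_APPROX_NONE)
k=max(cs,key=cv2.contourArea);(u,v),rr=cv2.minEnclosingCircle(k);print("outer",x0-L+u/S,y0-L+v/S,rr/S,(cv2.contourArea(k)/np.pi)**.5/S)
for lo,hi in((42,48),(23,28),(15,20)):
    q=cv2.HoughCircles(g,cv2.HOUGH_GRADIENT_ALT,2,30,param1=40,param2=0.5,minRadius=lo*S,maxRadius=hi*S)
    if q is not None:
        for a in q[0][:3]: print((lo,hi),(x0-L+a[0]/S).round(1),(y0-L+a[1]/S).round(1),(a[2]/S).round(1))
cv2.imwrite(f"pics/r_{n}.png",r)
cv2.imwrite(f"pics/p_{n}.png",np.hstack([cv2.resize(r,(400,400)),cv2.resize(cv2.convertScaleAbs(r,alpha=3),(400,400))]))
E
python3 hous.py w9
```

```text
clock: 6.33
eef_pos: [593.5, -62.9, 135.7]
eef_rot: [-3.142, -0.0, 1.834]
wrist_force: [0.8, 0.1, 0.3]
finger_gap: 44.6
finger_force: 19.9
6.3833 [593.55051789 -62.40245611 135.70207035] [ 3.14159256e+00 -3.22805506e-04  1.83474215e+00] (array([573.45749277,  11.35803813, 344.26904473]), array([ 0.06787282, -0.25626264, -0.96423084]))
otsu 119.0
outer 596.3906326293945 -23.761154174804688 44.78195571899414 44.40630358096292
(42, 48) 596.0 -22.5 44.4
(23, 28) 596.0 -23.0 25.7
(15, 20) 595.0 -22.0 16.4
```

```bash
python3 - <<'E'
from h import *
for n in("top","side"):
    a=np.load(f"pics/{n}0.npy");c=(a[:,:3],a[:,3:6],a[:,6]);im=cv2.imread(f"pics/{n}0.png")
    print(n,proj(c,[596,-22.7,38]),proj(c,[596,-11,38]),proj(c,[596,22,38])-proj(c,[596,-68,38]))
    u,v=proj(c,[596,-22.7,38]).astype(int)
    g=cv2.cvtColor(im,cv2.COLOR_BGR2GRAY)
    print("row",g[v,u-22:u+23].tolist()); print("col",g[v-22:v+23,u].tolist())
E
```

```text
top [294.3577365  199.17104289] [290.319257   199.19727634] [-31.06770208   0.2018119 ]
row [112, 138, 146, 147, 146, 146, 147, 129, 86, 58, 57, 61, 61, 59, 53, 60, 54, 126, 147, 147, 145, 144, 143, 145, 145, 141, 146, 146, 143, 95, 50, 55, 58, 61, 60, 59, 62, 60, 60, 134, 151, 149, 147, 149, 149]
col [128, 128, 140, 145, 145, 146, 150, 93, 52, 60, 62, 60, 61, 54, 59, 61, 47, 78, 138, 147, 146, 146, 143, 147, 147, 147, 150, 153, 97, 62, 53, 60, 66, 62, 62, 60, 67, 46, 76, 138, 150, 147, 147, 146, 147]
side [246.40436977 227.68576678] [245.51306689 231.39685218] [-6.81345102 28.36891856]
row [142, 144, 143, 138, 122, 93, 65, 53, 52, 51, 50, 49, 47, 48, 48, 48, 48, 47, 46, 45, 47, 48, 50, 51, 50, 49, 47, 44, 46, 47, 47, 48, 46, 49, 50, 57, 63, 62, 57, 65, 92, 122, 139, 145, 146]
col [122, 122, 123, 122, 122, 122, 121, 117, 106, 86, 70, 68, 64, 56, 50, 48, 48, 48, 49, 48, 45, 45, 50, 74, 109, 133, 142, 144, 143, 134, 111, 78, 56, 53, 54, 52, 51, 48, 45, 44, 44, 45, 51, 77, 114]
```

```bash
python3 bush.py w9 179; python3 bush.py w8 179
```

```text
outer [280. 260.] xy 592.6 -62.3 r 25.9 area r 24.0 lsq [592.91864 -61.86543]
hole [280. 257.] xy 592.3 -59.4 r 12.2 area r 10.0 lsq [592.582    -59.652084]
outer [281. 259.] xy 594.1 14.7 r 26.0 area r 24.0 lsq [593.35944   14.803305]
hole [280. 257.] xy 593.0 16.9 r 12.7 area r 10.0 lsq [592.73914   16.499437]
```

```bash
for i in a b c; do python3 look.py w10$i; python3 hous.py w10$i; done
```

```text
6.4333 [593.55825781 -62.21514243 135.73722307] [ 3.14158056e+00 -2.59494363e-04  1.83533740e+00] (array([573.41270606,  11.84697196, 344.31058345]), array([ 0.06819557, -0.25624147, -0.9642137 ]))
otsu 119.0
outer 596.4703598022461 -23.757923126220703 44.837158203125 44.40047909831144
(42, 48) 598.5 -24.0 44.4
(15, 20) 595.0 -21.5 16.4
6.4833 [593.54495167 -62.25863556 135.75078041] [ 3.14156536e+00 -2.27489311e-04  1.83554117e+00] (array([573.37064076,  12.03440866, 344.340951  ]), array([ 0.06837513, -0.25625681, -0.9641969 ]))
otsu 119.0
outer 596.4504165649414 -23.73058319091797 44.83148956298828 44.39207705620281
(42, 48) 595.0 -22.5 44.3
(23, 28) 597.0 -23.5 25.5
(15, 20) 595.0 -21.5 16.4
6.5333 [593.55373733 -62.43555945 135.77649635] [ 3.14154056e+00 -1.47376725e-04  1.83552242e+00] (array([573.33740359,  11.99236883, 344.35211436]), array([ 0.06844946, -0.25626887, -0.96418842]))
otsu 119.0
outer 596.4480361938477 -23.735042572021484 44.83335494995117 44.39364555810948
(42, 48) 597.5 -25.0 44.4
(15, 20) 595.0 -21.5 16.4
```

```bash
python3 -m inch '[{"gripper":0.3,"dx":0.0033,"dy":0.025,"dz":-0.02,"wx":0,"wy":0,"wz":0},{"gripper":0.3,"dx":0.0033,"dy":0.0385,"dz":-0.05,"wx":0,"wy":0,"wz":0},{"gripper":0.3,"dx":0.0033,"dy":0.0385,"dz":-0.085,"wx":0,"wy":0,"wz":0},{"gripper":0.3,"dx":0.0033,"dy":0.0385,"dz":-0.105,"wx":0,"wy":0,"wz":0},{"gripper":0.3,"dx":0.0033,"dy":0.0385,"dz":-0.11,"wx":0,"wy":0,"wz":0}]' 20
python3 look.py w11; python3 bush.py w11 69; python3 -c "
from h import *
for i in range(3): cam('side');s=manip.read_state();print(s['eef_pos'],s['wrist_force'])"
```

```text
clock: 6.95
eef_pos: [594.7, -24.0, 22.0]
eef_rot: [-3.136, -0.002, 1.835]
wrist_force: [-0.2, 1.7, -0.4]
finger_gap: 45.1
finger_force: 19.9
7.0 [595.45668136 -24.42417927  23.32775326] [-3.13780512e+00 -1.52031234e-03  1.83491709e+00] (array([575.68309469,  50.14400778, 230.75923266]), array([ 0.06306347, -0.25592356, -0.96464735]))
outer [280. 260.] xy 594.0 -21.8 r 25.4 area r 23.7 lsq [594.16785  -21.704199]
hole [280. 257.] xy 593.3 -19.1 r 11.9 area r 9.6 lsq [593.4975   -19.211771]
[596.51666452 -24.78849199  25.41747226] [-0.11416836  0.27060255  0.28995825]
[597.30675103 -25.08099036  26.78191959] [-0.24138963 -0.49208137  0.05380141]
[597.69338038 -25.29284873  27.43853102] [-0.23998227  0.77746523  0.80756216]
```

```bash
python3 -m inch '[{"gripper":0.3,"dx":0,"dy":0.0016,"dz":-0.004,"wx":0,"wy":0,"wz":0},{"gripper":0.3,"dx":0,"dy":0.0016,"dz":-0.004,"wx":0,"wy":0,"wz":0},{"gripper":0.3,"dx":0,"dy":0.0016,"dz":-0.004,"wx":0,"wy":0,"wz":0},{"gripper":0.3,"dx":0,"dy":0.0016,"dz":-0.004,"wx":0,"wy":0,"wz":0},{"gripper":0.3,"dx":0,"dy":0.0016,"dz":-0.004,"wx":0,"wy":0,"wz":0}]' 20
python3 look.py w12; python3 bush.py w12 65; python3 -c "
from h import *
for i in range(3): cam('side');s=manip.read_state();print(s['eef_pos'],s['wrist_force'])"
```

```text
clock: 7.57
eef_pos: [596.9, -23.9, 22.1]
eef_rot: [3.141, 0.0, 1.834]
wrist_force: [0.1, -0.3, -0.6]
finger_gap: 45.1
finger_force: 19.9
7.6167 [596.8938297  -23.89579583  22.03465953] [3.14118378e+00 1.44547364e-04 1.83380793e+00] (array([576.72444777,  50.43641815, 230.65058432]), array([ 0.06848325, -0.25664167, -0.96408686]))
outer [280. 260.] xy 596.5 -23.5 r 26.0 area r 24.2 lsq [596.6305   -23.271208]
hole [280. 257.] xy 596.0 -20.8 r 11.9 area r 9.8 lsq [595.9612   -20.721432]
[596.83047264 -23.8916761   21.91119967] [ 0.7591949  -0.15892649 -0.66949408]
[596.78578322 -23.86367351  21.8621308 ] [ 0.15985535 -0.53702697 -0.26955024]
[596.77302189 -23.87168747  21.80493077] [-0.93914882 -0.47197889 -0.70022824]
```

On target. Now I'll lower it slowly into the recess.

```bash
python3 -m inch '[{"gripper":0.3,"dx":0,"dy":0,"dz":-0.002,"wx":0,"wy":0,"wz":0},{"gripper":0.3,"dx":0,"dy":0,"dz":-0.004,"wx":0,"wy":0,"wz":0},{"gripper":0.3,"dx":0,"dy":0,"dz":-0.006,"wx":0,"wy":0,"wz":0},{"gripper":0.3,"dx":0,"dy":0,"dz":-0.008,"wx":0,"wy":0,"wz":0},{"gripper":0.3,"dx":0,"dy":0,"dz":-0.008,"wx":0,"wy":0,"wz":0}]' 20
python3 -m inch '[{"gripper":0.3,"dx":0,"dy":0,"dz":-0.001,"wx":0,"wy":0,"wz":0},{"gripper":0.3,"dx":0,"dy":0,"dz":-0.002,"wx":0,"wy":0,"wz":0},{"gripper":0.3,"dx":0,"dy":0,"dz":-0.0025,"wx":0,"wy":0,"wz":0},{"gripper":0.3,"dx":0,"dy":0,"dz":-0.0025,"wx":0,"wy":0,"wz":0},{"gripper":0.3,"dx":0,"dy":0,"dz":-0.0025,"wx":0,"wy":0,"wz":0}]' 20
```

```text
clock: 8.18
eef_pos: [596.5, -23.8, 13.1]
eef_rot: [-3.141, -0.0, 1.834]
wrist_force: [0.1, 0.5, -0.9]
finger_gap: 44.9
finger_force: 19.9
clock: 8.6
eef_pos: [596.7, -23.8, 11.2]
eef_rot: [-3.142, -0.0, 1.834]
wrist_force: [0.3, 1.5, -0.2]
finger_gap: 45.1
finger_force: 19.9
```

```bash
python3 -m inch '[{"gripper":0.3,"dx":0,"dy":0,"dz":-0.0005,"wx":0,"wy":0,"wz":0},{"gripper":0.3,"dx":0,"dy":0,"dz":-0.001,"wx":0,"wy":0,"wz":0},{"gripper":0.65,"dx":0,"dy":0,"dz":-0.001,"wx":0,"wy":0,"wz":0},{"gripper":0.65,"dx":0,"dy":0,"dz":-0.001,"wx":0,"wy":0,"wz":0},{"gripper":0.65,"dx":0,"dy":0,"dz":-0.001,"wx":0,"wy":0,"wz":0}]' 20
python3 -m inch '[{"gripper":0.65,"dx":0,"dy":0,"dz":0,"wx":0,"wy":0,"wz":0},{"gripper":0.65,"dx":0,"dy":0,"dz":0.03,"wx":0,"wy":0,"wz":0},{"gripper":0.65,"dx":0,"dy":-0.01,"dz":0.07,"wx":0,"wy":0,"wz":0},{"gripper":0.65,"dx":0,"dy":-0.03,"dz":0.105,"wx":0,"wy":0,"wz":0},{"gripper":0.65,"dx":0,"dy":-0.06,"dz":0.13,"wx":0,"wy":0,"wz":0}]' 20
python3 -m inch '[{"gripper":0.65,"dx":0,"dy":0,"dz":0,"wx":0,"wy":0,"wz":0},{"gripper":0.65,"dx":0,"dy":0,"dz":0,"wx":0,"wy":0,"wz":0},{"gripper":0.65,"dx":0,"dy":0,"dz":0,"wx":0,"wy":0,"wz":0},{"gripper":0.65,"dx":0,"dy":0,"dz":0,"wx":0,"wy":0,"wz":0},{"gripper":0.65,"dx":0,"dy":0,"dz":0,"wx":0,"wy":0,"wz":0}]' 20
python3 look.py w13; for z in 54 62; do echo $z; python3 bush.py w13 $z; done; python3 hous.py w13
```

```text
clock: 9.02
eef_pos: [596.8, -23.9, 10.2]
eef_rot: [-3.142, 0.0, 1.834]
wrist_force: [0.5, -0.8, -0.1]
finger_gap: 59.9
finger_force: 0.0
clock: 9.43
eef_pos: [597.4, -83.2, 143.8]
eef_rot: [3.139, 0.001, 1.836]
wrist_force: [-0.1, 0.3, -0.5]
finger_gap: 61.3
finger_force: 0.0
clock: 9.85
eef_pos: [596.3, -82.9, 138.9]
eef_rot: [-3.14, -0.001, 1.835]
wrist_force: [0.0, 0.6, 0.1]
finger_gap: 61.2
finger_force: 0.0
9.9 [596.39656727 -82.98323392 139.09953891] [-3.13992674e+00 -8.75096379e-04  1.83483457e+00] (array([576.59276537,  -8.69600355, 347.53294012]), array([ 0.06618975, -0.25601202, -0.9644144 ]))
54
outer [298. 149.] xy 597.2 -26.0 r 23.7 area r 23.0 lsq [597.42053  -25.783188]
hole [297. 149.] xy 596.1 -25.1 r 13.9 area r 13.0 lsq [596.27057  -25.162436]
62
outer [298. 149.] xy 596.6 -25.5 r 23.0 area r 22.3 lsq [596.8531   -25.317492]
hole [297. 149.] xy 595.6 -24.6 r 13.5 area r 12.7 lsq [595.7342  -24.71365]
otsu 117.0
outer 596.4240570068359 -23.770362854003906 44.95542907714844 44.35778023162583
(42, 48) 596.0 -23.5 44.3
(23, 28) 597.5 -26.5 24.3
(15, 20) 598.0 -26.5 15.6
```

The bushing is seated: its top at z=54 gives r≈23, and its axis is at about (597,-25.5) against the housing at (596.4,-23.8), within the play. Next I'll go above the slim gauge and look.

```bash
python3 -m inch '[{"gripper":0.65,"dx":-0.01,"dy":-0.025,"dz":0.02,"wx":0,"wy":0,"wz":-5},{"gripper":0.65,"dx":-0.022,"dy":-0.055,"dz":0.04,"wx":0,"wy":0,"wz":-10},{"gripper":0.65,"dx":-0.035,"dy":-0.09,"dz":0.05,"wx":0,"wy":0,"wz":-15},{"gripper":0.65,"dx":-0.048,"dy":-0.125,"dz":0.05,"wx":0,"wy":0,"wz":-20},{"gripper":0.65,"dx":-0.062,"dy":-0.16,"dz":0.05,"wx":0,"wy":0,"wz":-25}]' 20
python3 -m inch '[{"gripper":0.65,"dx":-0.014,"dy":-0.035,"dz":0,"wx":0,"wy":0,"wz":0},{"gripper":0.65,"dx":-0.028,"dy":-0.07,"dz":0,"wx":0,"wy":0,"wz":0},{"gripper":0.65,"dx":-0.042,"dy":-0.105,"dz":0,"wx":0,"wy":0,"wz":0},{"gripper":0.65,"dx":-0.056,"dy":-0.14,"dz":0,"wx":0,"wy":0,"wz":0},{"gripper":0.65,"dx":-0.07,"dy":-0.165,"dz":0,"wx":0,"wy":0,"wz":0}]' 20
python3 -m inch '[{"gripper":0.65,"dx":0,"dy":0,"dz":0,"wx":0,"wy":0,"wz":0},{"gripper":0.65,"dx":0,"dy":0,"dz":0,"wx":0,"wy":0,"wz":0},{"gripper":0.65,"dx":0,"dy":0,"dz":0,"wx":0,"wy":0,"wz":0},{"gripper":0.65,"dx":0,"dy":0,"dz":0,"wx":0,"wy":0,"wz":0},{"gripper":0.65,"dx":0,"dy":0,"dz":0,"wx":0,"wy":0,"wz":0}]' 20
python3 look.py w14
```

```text
clock: 10.32
eef_pos: [534.4, -244.8, 190.5]
eef_rot: [3.141, 0.0, 1.394]
wrist_force: [0.8, 0.2, -0.2]
finger_gap: 60.9
finger_force: 0.0
clock: 10.73
eef_pos: [463.7, -410.8, 189.4]
eef_rot: [-3.141, -0.0, 1.397]
wrist_force: [-0.2, 0.6, 0.4]
finger_gap: 61.1
finger_force: 0.0
clock: 11.15
eef_pos: [465.5, -407.8, 190.3]
eef_rot: [3.142, -0.0, 1.399]
wrist_force: [-0.2, -1.0, 0.5]
finger_gap: 61.2
finger_force: 0.0
11.2 [ 465.43176713 -407.91388661  190.33081202] [3.14146301e+00 1.20115623e-05 1.39904869e+00] (array([ 478.13942945, -331.95115168,  398.8449768 ]), array([-0.04638434, -0.2613086 , -0.96414972]))
```

View pics/w14.png

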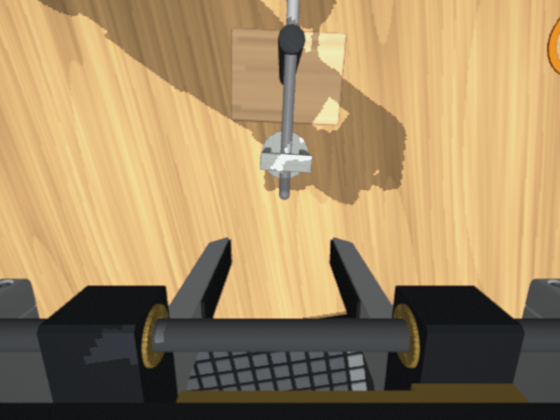

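The wrist view shows the slim loop's top bar at x 260–312, rows 150–172, with its collar behind it. The arm tip is at (285,195) and the post top at (291,38). I'll compute its position.

```bash
python3 - <<'E'
from h import *
import pickle
c=pickle.load(open("pics/w14.pkl","rb"));im=cv2.imread("pics/w14.png")
h=cv2.cvtColor(im,cv2.COLOR_BGR2HSV)
for r in range(140,204,3): print(r,"".join("#" if (h[r,u,1]<60 and h[r,u,2]>140) else "+" if h[r,u,1]<60 else "." for u in range(250,325)))
p=plane(c,291,38,182);t=plane(c,285,195,186)
print("post",p,"tip",t,np.linalg.norm((t-p)[:2]),np.degrees(np.arctan2(*(p-t)[1::-1])))
for u,v in((261,150),(311,155),(261,168),(311,172),(286,158)): print(u,v,plane(c,u,v,182).round(1))
E
```

```text
140 ................###############++++###++++############.....................
143 ..............#################++++####################....................
146 .............##################++++######################..................
149 ............##+++++++##########+++#################+######.................
152 ............++++++++++########++++######+########+++++++++.................
155 ...........###############################################++#..............
158 ...........###################################################.............
161 ..........####################################################.............
164 ..........####################################################.............
167 ..........###################################################..............
170 ................#############################################..............
173 ....................##########++#+###+++##########.........................
176 ........................#####+++++##++++#####..............................
179 ..............................++++++++++................
[... 248 characters left out ...]
...........
191 ..............................+++++++++....................................
194 .............................++++###+++....................................
197 ..............................#+++++++.....................................
200 ...........................................................................
203 ...........................................................................
post [ 494.02752118 -280.83658489  182.        ] tip [ 473.26400481 -379.44465839  186.        ] 100.77041118953646 78.10915986231116
261 150 [ 462.2 -346.1  182. ]
311 155 [ 495.7 -355.4  182. ]
261 168 [ 459.9 -358.3  182. ]
311 172 [ 494.  -367.2  182. ]
286 158 [ 478.3 -354.5  182. ]
```

The bar centre is at about (477.5,-357.5), 78 mm from the post, and its width checks out at 36 mm. The loop is turned about -12.5°. I'll move over it, then down.

```bash
python3 -m inch '[{"gripper":0.65,"dx":0.006,"dy":0.025,"dz":0,"wx":0,"wy":0,"wz":-2.5},{"gripper":0.65,"dx":0.012,"dy":0.0504,"dz":0,"wx":0,"wy":0,"wz":-2.5},{"gripper":0.65,"dx":0.012,"dy":0.0504,"dz":-0.01,"wx":0,"wy":0,"wz":-2.5},{"gripper":0.65,"dx":0.012,"dy":0.0504,"dz":-0.02,"wx":0,"wy":0,"wz":-2.5},{"gripper":0.65,"dx":0.012,"dy":0.0504,"dz":-0.02,"wx":0,"wy":0,"wz":-2.5}]' 20
python3 -m inch '[{"gripper":0.65,"dx":0,"dy":0,"dz":0,"wx":0,"wy":0,"wz":0},{"gripper":0.65,"dx":0,"dy":0,"dz":0,"wx":0,"wy":0,"wz":0},{"gripper":0.65,"dx":0,"dy":0,"dz":0,"wx":0,"wy":0,"wz":0},{"gripper":0.65,"dx":0,"dy":0,"dz":0,"wx":0,"wy":0,"wz":0},{"gripper":0.65,"dx":0,"dy":0,"dz":0,"wx":0,"wy":0,"wz":0}]' 20
python3 look.py w15; python3 - <<'E'
from h import *
import pickle
c=pickle.load(open("pics/w15.pkl","rb"));im=cv2.imread("pics/w15.png")
h=cv2.cvtColor(im,cv2.COLOR_BGR2HSV)
for r in range(200,290,4): print(r,"".join("#" if (h[r,u,1]<60 and h[r,u,2]>140) else "+" if h[r,u,1]<60 else "." for u in range(215,345,2)))
print(proj(c,[477.5,-357.5,182]))
E
```

```text
clock: 11.62
eef_pos: [476.2, -357.9, 167.9]
eef_rot: [-3.139, -0.001, 1.355]
wrist_force: [-0.3, 0.0, -0.7]
finger_gap: 61.3
finger_force: 0.0
clock: 12.03
eef_pos: [476.7, -358.8, 170.4]
eef_rot: [3.141, 0.0, 1.353]
wrist_force: [-0.2, 0.7, 1.1]
finger_gap: 61.0
finger_force: 0.0
12.0833 [ 476.72308299 -358.68433402  170.42731593] [3.14135516e+00 1.66298227e-04 1.35366590e+00] (array([ 492.71212808, -283.5503631 ,  379.01970424]), array([-0.05808544, -0.25918325, -0.96408947]))
200 .........................######++##+#######......................
204 .......................########++##+########.....................
208 ......................#########++##+#########....................
212 ......................#++++####++##+#####+++#....................
216 ......................+++++####++##+#####++++#...................
220 ......................+++++####++##+#####++++....................
224 ......................+++++####++##+#####++++....................
228 .....................+++++#####++#++#####+++++...................
232 .....................##############+++++++++++#....
[... 322 characters left out ...]
........+++++.......................++++++
256 +++++++........................+++++......................+++++++
260 ++++++++.......................+++++......................+++++++
264 ++++++++.......................+++++......................+++++++
268 +++++..........................+###+.......................++++++
272 ++++++.........................#####........................+++++
276 ++++++..........................###..........................++++
280 +++++........................................................++++
284 +++...........................................................+++
288 +++............................................................++
[281.91679425 240.11393171]
```

The bar is centred at (282.5,239.5), as predicted. I'll go down and pinch.

```bash
python3 -m inch '[{"gripper":0.65,"dx":0.0008,"dy":0.001,"dz":-0.015,"wx":0,"wy":0,"wz":0},{"gripper":0.65,"dx":0.0008,"dy":0.001,"dz":-0.03,"wx":0,"wy":0,"wz":0},{"gripper":0.65,"dx":0.0008,"dy":0.001,"dz":-0.045,"wx":0,"wy":0,"wz":0},{"gripper":0.65,"dx":0.0008,"dy":0.001,"dz":-0.06,"wx":0,"wy":0,"wz":0},{"gripper":0.65,"dx":0.0008,"dy":0.001,"dz":-0.06,"wx":0,"wy":0,"wz":0}]' 20
python3 -m inch '[{"gripper":0.65,"dx":0,"dy":0,"dz":0,"wx":0,"wy":0,"wz":0},{"gripper":0.65,"dx":0,"dy":0,"dz":0,"wx":0,"wy":0,"wz":0},{"gripper":0.45,"dx":0,"dy":0,"dz":0,"wx":0,"wy":0,"wz":0},{"gripper":0.45,"dx":0,"dy":0,"dz":0,"wx":0,"wy":0,"wz":0},{"gripper":0.45,"dx":0,"dy":0,"dz":0,"wx":0,"wy":0,"wz":0}]' 20
python3 -m inch '[{"gripper":0.2,"dx":0,"dy":0,"dz":0,"wx":0,"wy":0,"wz":0},{"gripper":0.2,"dx":0,"dy":0,"dz":0,"wx":0,"wy":0,"wz":0},{"gripper":0.2,"dx":0,"dy":0,"dz":0,"wx":0,"wy":0,"wz":0},{"gripper":0.2,"dx":0,"dy":0,"dz":0,"wx":0,"wy":0,"wz":0},{"gripper":0.2,"dx":0,"dy":0,"dz":0,"wx":0,"wy":0,"wz":0}]' 35
```

```text
clock: 12.5
eef_pos: [476.5, -356.7, 107.5]
eef_rot: [-3.138, -0.002, 1.354]
wrist_force: [-0.6, 0.2, -0.4]
finger_gap: 60.6
finger_force: 0.0
clock: 12.92
eef_pos: [477.7, -357.6, 110.9]
eef_rot: [3.141, 0.0, 1.354]
wrist_force: [1.0, -0.0, -0.4]
finger_gap: 44.8
finger_force: 0.0
clock: 13.33
eef_pos: [477.6, -357.5, 110.5]
eef_rot: [3.141, 0.0, 1.354]
wrist_force: [-0.2, 0.7, 2.4]
finger_gap: 35.8
finger_force: 35.0
```

Gripped at 35.8 mm and 35 N. I'll raise it 28 mm, then slide outward.

```bash
python3 -m inch '[{"gripper":0.2,"dx":0,"dy":0,"dz":0.008,"wx":0,"wy":0,"wz":0},{"gripper":0.2,"dx":0,"dy":0,"dz":0.016,"wx":0,"wy":0,"wz":0},{"gripper":0.2,"dx":0,"dy":0,"dz":0.024,"wx":0,"wy":0,"wz":0},{"gripper":0.2,"dx":0,"dy":0,"dz":0.028,"wx":0,"wy":0,"wz":0},{"gripper":0.2,"dx":0,"dy":0,"dz":0.028,"wx":0,"wy":0,"wz":0}]' 35
python3 -m inch '[{"gripper":0.2,"dx":0,"dy":0,"dz":0,"wx":0,"wy":0,"wz":0},{"gripper":0.2,"dx":0,"dy":0,"dz":0,"wx":0,"wy":0,"wz":0},{"gripper":0.2,"dx":-0.002,"dy":-0.01,"dz":0,"wx":0,"wy":0,"wz":0},{"gripper":0.2,"dx":-0.004,"dy":-0.02,"dz":0,"wx":0,"wy":0,"wz":0},{"gripper":0.2,"dx":-0.006,"dy":-0.03,"dz":0,"wx":0,"wy":0,"wz":0}]' 35
```

```text
clock: 13.75
eef_pos: [478.0, -357.8, 139.7]
eef_rot: [3.14, 0.001, 1.354]
wrist_force: [0.5, -0.3, -1.9]
finger_gap: 36.0
finger_force: 35.0
clock: 14.17
eef_pos: [471.2, -388.6, 138.0]
eef_rot: [-3.141, -0.0, 1.354]
wrist_force: [0.4, -0.1, -1.4]
finger_gap: 35.7
finger_force: 35.0
```

```bash
python3 -m inch '[{"gripper":0.2,"dx":-0.005,"dy":-0.02,"dz":0,"wx":0,"wy":0,"wz":0},{"gripper":0.2,"dx":-0.01,"dy":-0.045,"dz":0.002,"wx":0,"wy":0,"wz":0},{"gripper":0.2,"dx":-0.012,"dy":-0.055,"dz":0.03,"wx":0,"wy":0,"wz":0},{"gripper":0.2,"dx":-0.012,"dy":-0.055,"dz":0.06,"wx":0,"wy":0,"wz":0},{"gripper":0.2,"dx":-0.012,"dy":-0.055,"dz":0.09,"wx":0,"wy":0,"wz":0}]' 35
python3 -m inch '[{"gripper":0.2,"dx":0,"dy":0,"dz":0.02,"wx":0,"wy":0,"wz":0},{"gripper":0.2,"dx":0.005,"dy":0,"dz":0.02,"wx":0,"wy":0,"wz":0},{"gripper":0.2,"dx":0.02,"dy":0.02,"dz":0.02,"wx":0,"wy":0,"wz":0},{"gripper":0.2,"dx":0.035,"dy":0.05,"dz":0.02,"wx":0,"wy":0,"wz":0},{"gripper":0.2,"dx":0.05,"dy":0.085,"dz":0.02,"wx":0,"wy":0,"wz":0}]' 35
python3 -m inch '[{"gripper":0.2,"dx":0.015,"dy":0.035,"dz":0,"wx":0,"wy":0,"wz":0},{"gripper":0.2,"dx":0.03,"dy":0.07,"dz":0,"wx":0,"wy":0,"wz":0},{"gripper":0.2,"dx":0.045,"dy":0.105,"dz":0,"wx":0,"wy":0,"wz":0},{"gripper":0.2,"dx":0.06,"dy":0.14,"dz":0,"wx":0,"wy":0,"wz":0},{"gripper":0.2,"dx":0.07,"dy":0.17,"dz":0,"wx":0,"wy":0,"wz":0}]' 35
```

```text
clock: 14.58
eef_pos: [458.4, -444.0, 228.6]
eef_rot: [-3.14, -0.001, 1.352]
wrist_force: [-0.1, 0.4, -1.6]
finger_gap: 35.8
finger_force: 35.0
clock: 15.0
eef_pos: [509.4, -357.8, 246.0]
eef_rot: [-3.139, -0.001, 1.351]
wrist_force: [0.2, -0.5, -1.5]
finger_gap: 35.8
finger_force: 35.0
clock: 15.42
eef_pos: [580.3, -185.6, 246.6]
eef_rot: [-3.14, -0.0, 1.354]
wrist_force: [0.2, 0.0, -1.0]
finger_gap: 35.7
finger_force: 35.0
```

```bash
python3 -m inch '[{"gripper":0.2,"dx":0.002,"dy":0.035,"dz":-0.02,"wx":0,"wy":0,"wz":0},{"gripper":0.2,"dx":0.004,"dy":0.07,"dz":-0.04,"wx":0,"wy":0,"wz":0},{"gripper":0.2,"dx":0.004,"dy":0.095,"dz":-0.06,"wx":0,"wy":0,"wz":0},{"gripper":0.2,"dx":0.004,"dy":0.102,"dz":-0.06,"wx":0,"wy":0,"wz":0},{"gripper":0.2,"dx":0.004,"dy":0.102,"dz":-0.06,"wx":0,"wy":0,"wz":0}]' 35
python3 -m inch '[{"gripper":0.2,"dx":0,"dy":0,"dz":0,"wx":0,"wy":0,"wz":0},{"gripper":0.2,"dx":0,"dy":0,"dz":0,"wx":0,"wy":0,"wz":0},{"gripper":0.2,"dx":0,"dy":0,"dz":0,"wx":0,"wy":0,"wz":0},{"gripper":0.2,"dx":0,"dy":0,"dz":0,"wx":0,"wy":0,"wz":0},{"gripper":0.2,"dx":0,"dy":0,"dz":0,"wx":0,"wy":0,"wz":0}]' 35
python3 -m inch '[{"gripper":0.2,"dx":0,"dy":0,"dz":0,"wx":0,"wy":0,"wz":0},{"gripper":0.2,"dx":0,"dy":0,"dz":0,"wx":0,"wy":0,"wz":0},{"gripper":0.2,"dx":0,"dy":0,"dz":0,"wx":0,"wy":0,"wz":0},{"gripper":0.2,"dx":0,"dy":0,"dz":0,"wx":0,"wy":0,"wz":0},{"gripper":0.2,"dx":0,"dy":0,"dz":0,"wx":0,"wy":0,"wz":0}]' 35
python3 look.py w16; python3 bush.py w16 54; python3 hous.py w16;  python3 - <<'E'
from h import *
import pickle
c=pickle.load(open("pics/w16.pkl","rb"));im=cv2.imread("pics/w16.png")
g=cv2.cvtColor(im,cv2.COLOR_BGR2HSV)
# collar / gauge silhouettes around where it should be
T=np.array(manip.read_state()["eef_pos"])
for n,z,r in(("bar",72.5,0),("collar",14.5,21),("nose",-27.5,7)): print(n,proj(c,T+[0,0,z]).round(1),proj(c,T+[r,0,z]).round(1))
for r in range(205,275,3): print(r,"".join("o" if 4<g[r,u,0]<20 and g[r,u,1]>130 else "#" if (g[r,u,1]<60 and g[r,u,2]>140) else "+" if g[r,u,1]<60 else "." for u in range(225,340,2)))
E
```

```text
clock: 15.83
eef_pos: [583.2, -84.2, 186.6]
eef_rot: [-3.139, -0.0, 1.356]
wrist_force: [0.0, -1.4, -0.6]
finger_gap: 35.6
finger_force: 35.0
clock: 16.25
eef_pos: [583.6, -86.2, 188.6]
eef_rot: [3.141, 0.0, 1.353]
wrist_force: [0.3, -0.4, -1.4]
finger_gap: 35.7
finger_force: 35.0
clock: 16.67
eef_pos: [583.5, -85.4, 188.2]
eef_rot: [-3.142, 0.0, 1.354]
wrist_force: [0.6, 0.8, -1.1]
finger_gap: 35.9
finger_force: 35.0
16.7167 [583.56447435 -85.42369403 188.2446148 ] [3.14157927e+00 3.96878249e-07 1.35396280e+00] (array([599.57043955, -10.23663932, 396.81078411]), array([-0.05821967, -0.25900585, -0.96412904]))
outer [488. 292.] xy 807.5 -262.1 r 36.5 area r 35.4 lsq [ 807.92926 -261.2833 ]
hole [489. 293.] xy 808.7 -262.4 r 28.7 area r 28.0 lsq [ 808.55334 -262.38913]
outer [281. 140.] xy 597.4 -26.3 r 23.7 area r 23.1 lsq [597.4748   -25.999285]
hole [281. 140.] xy 597.6 -25.4 r 14.0 area r 13.5 lsq [597.58344  -25.423805]
otsu 120.0
outer 596.6566467285156 -23.686702728271484 45.02709197998047 44.44515126032249
(42, 48) 596.5 -25.5 44.5
(23, 28) 597.0 -27.5 24.1
(15, 20) 597.0 -27.
[... 918 characters left out ...]
.......
244 ...++++++++++++++++##################++++++++++++++++.....
247 ..+++++++++++++++++##################+++++++++++++++++....
250 .#+++++++++++++++++##################++++++++++++++++++...
253 .++++++++++++++++++##################++++++++++++++++++...
256 +++++++++++++++++++##################+++++++++++++++++++..
259 ++++++++++++++++++####################+++++++++++++++++++.
262 ++++++++++++++++++####################+++++++++++++++++++.
265 ++++++++++++++++++.##################.++++++++++++++++++++
268 ++++++++++++++++++...##############....+++++++++++++++++++
271 ++++++++++++++++++++++++++++++++++++++++++++++++++++++++++
274 ++++++++++++++++++++++++++++++++++++++++++++++++++++++++++
```

Bushing axis is at (597.5,-25.7), and the gauge collar sits on the tool axis within 1 mm. I'll move above the bore.

```bash
python3 -m inch '[{"gripper":0.2,"dx":0.007,"dy":0.03,"dz":-0.015,"wx":0,"wy":0,"wz":0},{"gripper":0.2,"dx":0.014,"dy":0.0597,"dz":-0.035,"wx":0,"wy":0,"wz":0},{"gripper":0.2,"dx":0.014,"dy":0.0597,"dz":-0.06,"wx":0,"wy":0,"wz":0},{"gripper":0.2,"dx":0.014,"dy":0.0597,"dz":-0.085,"wx":0,"wy":0,"wz":0},{"gripper":0.2,"dx":0.014,"dy":0.0597,"dz":-0.093,"wx":0,"wy":0,"wz":0}]' 35
python3 -m inch '[{"gripper":0.2,"dx":0,"dy":0,"dz":0,"wx":0,"wy":0,"wz":0},{"gripper":0.2,"dx":0,"dy":0,"dz":0,"wx":0,"wy":0,"wz":0},{"gripper":0.2,"dx":0,"dy":0,"dz":0,"wx":0,"wy":0,"wz":0},{"gripper":0.2,"dx":0,"dy":0,"dz":0,"wx":0,"wy":0,"wz":0},{"gripper":0.2,"dx":0,"dy":0,"dz":0,"wx":0,"wy":0,"wz":0}]' 35
python3 -m inch '[{"gripper":0.2,"dx":0,"dy":0,"dz":0,"wx":0,"wy":0,"wz":0},{"gripper":0.2,"dx":0,"dy":0,"dz":0,"wx":0,"wy":0,"wz":0},{"gripper":0.2,"dx":0,"dy":0,"dz":0,"wx":0,"wy":0,"wz":0},{"gripper":0.2,"dx":0,"dy":0,"dz":0,"wx":0,"wy":0,"wz":0},{"gripper":0.2,"dx":0,"dy":0,"dz":0,"wx":0,"wy":0,"wz":0}]' 35
```

```text
clock: 17.13
eef_pos: [596.0, -25.1, 91.6]
eef_rot: [-3.137, 0.001, 1.355]
wrist_force: [0.8, 1.1, -2.7]
finger_gap: 35.7
finger_force: 35.0
clock: 17.55
eef_pos: [598.1, -26.0, 96.5]
eef_rot: [3.14, -0.0, 1.354]
wrist_force: [-0.6, -0.2, -2.0]
finger_gap: 36.0
finger_force: 35.0
clock: 17.97
eef_pos: [597.5, -25.7, 95.3]
eef_rot: [-3.142, 0.0, 1.354]
wrist_force: [0.6, -0.2, -1.3]
finger_gap: 35.9
finger_force: 35.0
```

Centred. I'll lower it in guarded steps.

```bash
python3 -m inch '[{"gripper":0.2,"dx":0,"dy":0,"dz":-0.005,"wx":0,"wy":0,"wz":0},{"gripper":0.2,"dx":0,"dy":0,"dz":-0.01,"wx":0,"wy":0,"wz":0},{"gripper":0.2,"dx":0,"dy":0,"dz":-0.015,"wx":0,"wy":0,"wz":0},{"gripper":0.2,"dx":0,"dy":0,"dz":-0.02,"wx":0,"wy":0,"wz":0},{"gripper":0.2,"dx":0,"dy":0,"dz":-0.022,"wx":0,"wy":0,"wz":0}]' 35
python3 -m inch '[{"gripper":0.2,"dx":0,"dy":0,"dz":-0.004,"wx":0,"wy":0,"wz":0},{"gripper":0.2,"dx":0,"dy":0,"dz":-0.008,"wx":0,"wy":0,"wz":0},{"gripper":0.2,"dx":0,"dy":0,"dz":-0.01,"wx":0,"wy":0,"wz":0},{"gripper":0.2,"dx":0,"dy":0,"dz":-0.01,"wx":0,"wy":0,"wz":0},{"gripper":0.2,"dx":0,"dy":0,"dz":-0.01,"wx":0,"wy":0,"wz":0}]' 35
```

```text
clock: 18.38
eef_pos: [597.1, -25.7, 72.0]
eef_rot: [-3.14, 0.0, 1.354]
wrist_force: [0.5, 0.1, -1.8]
finger_gap: 35.6
finger_force: 35.0
clock: 18.8
eef_pos: [597.6, -25.7, 63.2]
eef_rot: [-3.142, -0.0, 1.354]
wrist_force: [-0.2, -0.5, -1.7]
finger_gap: 35.7
finger_force: 35.0
```

```bash
python3 -m inch '[{"gripper":0.2,"dx":0,"dy":0,"dz":-0.004,"wx":0,"wy":0,"wz":0},{"gripper":0.2,"dx":0,"dy":0,"dz":-0.008,"wx":0,"wy":0,"wz":0},{"gripper":0.2,"dx":0,"dy":0,"dz":-0.011,"wx":0,"wy":0,"wz":0},{"gripper":0.2,"dx":0,"dy":0,"dz":-0.012,"wx":0,"wy":0,"wz":0},{"gripper":0.2,"dx":0,"dy":0,"dz":-0.012,"wx":0,"wy":0,"wz":0}]' 35
python3 -m inch '[{"gripper":0.2,"dx":0,"dy":0,"dz":-0.0005,"wx":0,"wy":0,"wz":0},{"gripper":0.2,"dx":0,"dy":0,"dz":-0.001,"wx":0,"wy":0,"wz":0},{"gripper":0.2,"dx":0,"dy":0,"dz":-0.0015,"wx":0,"wy":0,"wz":0},{"gripper":0.2,"dx":0,"dy":0,"dz":-0.002,"wx":0,"wy":0,"wz":0},{"gripper":0.2,"dx":0,"dy":0,"dz":-0.002,"wx":0,"wy":0,"wz":0}]' 35
```

```text
clock: 19.22
eef_pos: [597.3, -25.7, 50.8]
eef_rot: [-3.141, 0.0, 1.354]
wrist_force: [-0.2, -0.1, -0.6]
finger_gap: 35.9
finger_force: 35.0
clock: 19.63
eef_pos: [597.5, -25.7, 49.2]
eef_rot: [-3.142, 0.0, 1.354]
wrist_force: [-0.7, -0.1, -1.1]
finger_gap: 35.9
finger_force: 35.0
```

```bash
python3 -m inch '[{"gripper":0.2,"dx":0,"dy":0,"dz":-0.0003,"wx":0,"wy":0,"wz":0},{"gripper":0.2,"dx":0,"dy":0,"dz":-0.0006,"wx":0,"wy":0,"wz":0},{"gripper":0.2,"dx":0,"dy":0,"dz":-0.0009,"wx":0,"wy":0,"wz":0},{"gripper":0.2,"dx":0,"dy":0,"dz":-0.001,"wx":0,"wy":0,"wz":0},{"gripper":0.2,"dx":0,"dy":0,"dz":-0.001,"wx":0,"wy":0,"wz":0}]' 35
python3 -m inch '[{"gripper":0.2,"dx":0,"dy":0,"dz":-0.0003,"wx":0,"wy":0,"wz":0},{"gripper":0.2,"dx":0,"dy":0,"dz":-0.0006,"wx":0,"wy":0,"wz":0},{"gripper":0.2,"dx":0,"dy":0,"dz":-0.0009,"wx":0,"wy":0,"wz":0},{"gripper":0.2,"dx":0,"dy":0,"dz":-0.001,"wx":0,"wy":0,"wz":0},{"gripper":0.2,"dx":0,"dy":0,"dz":-0.001,"wx":0,"wy":0,"wz":0}]' 35
```

```text
clock: 20.05
eef_pos: [597.6, -25.7, 48.6]
eef_rot: [3.141, -0.0, 1.354]
wrist_force: [-2.6, -0.4, 5.5]
finger_gap: 35.9
finger_force: 35.0
clock: 20.47
eef_pos: [597.7, -25.7, 48.6]
eef_rot: [3.141, -0.0, 1.354]
wrist_force: [-7.7, 1.5, 15.7]
finger_gap: 35.5
finger_force: 35.0
```

The collar is in contact at 48.6 (47.5 expected). I'll release, rise straight up, then check.

```bash
python3 -m inch '[{"gripper":0.2,"dx":0,"dy":0,"dz":0.0015,"wx":0,"wy":0,"wz":0},{"gripper":0.6,"dx":0,"dy":0,"dz":0.0015,"wx":0,"wy":0,"wz":0},{"gripper":0.6,"dx":0,"dy":0,"dz":0.0015,"wx":0,"wy":0,"wz":0},{"gripper":0.6,"dx":0,"dy":0,"dz":0.0015,"wx":0,"wy":0,"wz":0},{"gripper":0.6,"dx":0,"dy":0,"dz":0.0015,"wx":0,"wy":0,"wz":0}]' 20
python3 -m inch '[{"gripper":0.6,"dx":0,"dy":0,"dz":0.01,"wx":0,"wy":0,"wz":0},{"gripper":0.6,"dx":0,"dy":0,"dz":0.035,"wx":0,"wy":0,"wz":0},{"gripper":0.6,"dx":0,"dy":0,"dz":0.07,"wx":0,"wy":0,"wz":0},{"gripper":0.6,"dx":0,"dy":-0.02,"dz":0.105,"wx":0,"wy":0,"wz":0},{"gripper":0.6,"dx":0,"dy":-0.06,"dz":0.13,"wx":0,"wy":0,"wz":0}]' 20
python3 -m inch '[{"gripper":0.6,"dx":0,"dy":-0.02,"dz":0,"wx":0,"wy":0,"wz":0},{"gripper":0.6,"dx":0,"dy":-0.02,"dz":0,"wx":0,"wy":0,"wz":0},{"gripper":0.6,"dx":0,"dy":-0.02,"dz":0,"wx":0,"wy":0,"wz":0},{"gripper":0.6,"dx":0,"dy":-0.02,"dz":0,"wx":0,"wy":0,"wz":0},{"gripper":0.6,"dx":0,"dy":-0.02,"dz":0,"wx":0,"wy":0,"wz":0}]' 20
python3 look.py w17; python3 bush.py w17 54; python3 - <<'E'
from h import *
import pickle
c=pickle.load(open("pics/w17.pkl","rb"));im=cv2.imread("pics/w17.png")
g=cv2.cvtColor(im,cv2.COLOR_BGR2HSV)
for n,z,r in(("bartop",120,18),("collar top",62,21),("bush top",54,23)):
    P=np.array([597.5,-25.7,z]);print(n,proj(c,P).round(1),[proj(c,P+d).round(1) for d in ([r,0,0],[-r,0,0],[0,r,0],[0,-r,0])])
u0,v0=proj(c,[597.5,-25.7,62]).astype(int)
for r in range(v0-48,v0+50,3): print(r,"".join("o" if 4<g[r,u,0]<20 and g[r,u,1]>150 else "#" if (g[r,u,1]<60 and g[r,u,2]>140) else "+" if g[r,u,1]<60 else "." for u in range(u0-50,u0+50,2)))
print("u0",u0-50)
E
```

```text
clock: 20.88
eef_pos: [597.5, -25.8, 48.5]
eef_rot: [-3.141, 0.0, 1.354]
wrist_force: [0.1, 0.3, -0.1]
finger_gap: 56.0
finger_force: 0.0
clock: 21.3
eef_pos: [598.4, -79.4, 180.5]
eef_rot: [3.137, -0.001, 1.358]
wrist_force: [1.3, -0.6, 0.1]
finger_gap: 56.0
finger_force: 0.0
clock: 21.72
eef_pos: [597.4, -100.0, 175.4]
eef_rot: [-3.141, -0.0, 1.355]
wrist_force: [0.2, 0.3, -0.5]
finger_gap: 56.5
finger_force: 0.0
21.7667 [ 597.45244671 -100.00552918  175.46195822] [-3.14073121e+00 -8.13186351e-05  1.35509303e+00] (array([613.52949802, -24.88837507, 384.03147122]), array([-0.05881755, -0.25870977, -0.96417225]))
outer [491. 282.] xy 808.8 -262.5 r 36.3 area r 17.1 lsq [ 817.8677  -252.92145]
bartop [261.8 130.4] [array([283.1, 125.5]), array([240.7, 135.2]), array([256.7, 108.1]), array([266.8, 151.9])]
collar top [265.2 129.4] [array([285.5, 124.7]), array([245., 134.]), array([260.3, 108.1]), array([269.8, 150. ])]
bush top [265.5 129.3] [array([287.3, 124.3]), array([244. , 134.2]), array([260.4, 106.5]), array([270.5, 151.3])]
81 ..........#########..####....######.........###..
[... 1062 characters left out ...]
#################oo++++++++......
144 ........+++#+++++.###############oo+++++++++......
147 .........++#++++++..###########oo.+++++++++.......
150 .........+++++++++++.o...#...oo.++++++++++........
153 ...........+++++++++++++...++++++++++++++.........
156 ............+++++++++++++++++++++##+++++..........
159 ..............+++++++##+++++++++++++++............
162 ................+++++##+++++++++++++..............
165 ...................+++++++++++++..................
168 ..................................................
171 ..................................................
174 ..................................................
177 ..................................................
u0 215
```

The collar (right edge u≈286, rows 110–150) and the loop bar's left end (u≈241) are both where an upright, seated gauge would show. The gripper is clear, so I'm handing in.

```bash
python3 -c "
from cell import manip
print(manip.sign_off())"
```

```text
the job is handed in; nothing more can be done
None
```

I seated the bushing in the housing recess, put the slim gauge plug-down in it with its collar resting on top, and handed the job in at about 22 s; sign-off gave no pass/fail result.

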